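# Put the loose spindle collets back in their stands

## Task

The milling is done: put the four loose collets away, each one small end down in an empty socket of the stand made for its size, right home on the socket's floor and upright, and let go of it. Leave the spanner, the tape measure and the hex keys where they are.

Things in the scene. Friction and masses are not known exactly. Their poses are not given: they have to be found in the camera images.
- collet_large: the large spring collet, slit ground steel with a bore, loose, standing on its small end; round, 52 mm across, 60 mm tall, 450 g or so. From the 40.5 mm small end an 8 degree taper widens to the 52 mm gripping land, 41 to 54 mm up (a narrow groove runs round it). Origin: centre of the small end, its underside; z up its axis to the wide end; yaw has no meaning.
- collet_mid_a: one of the two equal middle-sized collets: spring collet, slit ground steel with a bore, loose, standing on its small end; round, 33 mm across, 40 mm tall, 130 g or so. From the 25.7 mm small end an 8 degree taper widens to the 33 mm gripping land, 26 to 35 mm up (a narrow groove runs round it). Origin: centre of the small end, its underside; z up its axis to the wide end; yaw has no meaning.
- collet_mid_b: one of the two equal middle-sized collets: spring collet, slit ground steel with a bore, loose, standing on its small end; round, 33 mm across, 40 mm tall, 130 g or so. From the 25.7 mm small end an 8 degree taper widens to the 33 mm gripping land, 26 to 35 mm up (a narrow groove runs round it). Origin: centre of the small end, its underside; z up its axis to the wide end; yaw has no meaning.
- collet_small: the small spring collet, slit ground steel with a bore, loose, standing on its small end; round, 21 mm across, 31.5 mm tall, 45 g or so. From the 15.5 mm small end an 8 degree taper widens to the 21 mm gripping land, 20 to 28 mm up (a narrow groove runs round it). Origin: centre of the small end, its underside; z up its axis to the wide end; yaw has no meaning.
- stand_large: large collets' stand, fixed: dark wooden board 78 x 147 x 12 mm, 2 black round sockets (66 mm outside) in a row along y. Origin: underside centre. Empty: x 0, y +34 mm. At y -34 mm: a collet, fixed. Tapered bores, 1 mm of play all round, 45 degree flare in the top 5 mm to 61 mm wide; floor 15 mm, rim 52 mm above the bench. Home: collet on the floor, 23 mm proud.
- stand_mid: middle-sized collets' stand, fixed: dark wooden board 60 x 160 x 12 mm, 3 black round sockets (48 mm outside) in a row along y. Origin: underside centre. Empty: x 0, y 0 and +50 mm, either collet. At y -50 mm: a collet, fixed. Tapered bores, 1 mm of play all round, 45 degree flare in the top 5 mm to 43 mm wide; floor 15 mm, rim 39 mm above the bench. Home: collet on the floor, 16 mm proud.
- stand_small: small collets' stand, fixed: dark wooden board 50 x 128 x 12 mm, 3 black round sockets (36 mm outside) in a row along y. Origin: underside centre. Empty: the middle one, x 0, y 0. At y -40 and +40 mm: collets, fixed. Tapered bores, 1 mm of play all round, 45 degree flare in the top 5 mm to 31 mm wide; floor 15 mm, rim 32 mm above the bench. Home: collet on the floor, 14.5 mm proud.
- spanner_17: bystander: steel combination spanner lying flat, 204 x 32 x 7 mm; origin: centre of its underside, y along it. To be left alone.
- tape_measure: bystander: yellow and black tape measure standing on edge, 36 x 90 x 64 mm; origin: on its underside; x across the case, y along it. To be left alone.
- hex_keys: bystander: red holder with a set of hex keys, lying, 28 x 100 x 25 mm; origin: centre of its underside, y along it. To be left alone.
There are look-alikes about, which are no part of the job. Leave any purple look-alike of the collet_mid_b alone.

How it is judged:
At the end, for the whole second after the job is handed in: Each collet is in an empty socket of its own size's stand (the two middle ones in one each): within 5 mm of the socket's centre in x and y, small end 12 to 18 mm above the bench (home is 15 mm), tilted less than 0.12 rad, at rest and released (x of collet_large in the frame of stand_large between -0.005 and 0.005 m and y of collet_large in the frame of stand_large between 0.029 and 0.039 m and z of collet_large in the frame of stand_large between 0.012 and 0.018 m and x of collet_small in the frame of stand_small between -0.005 and 0.005 m and y of collet_small in the frame of stand_small between -0.005 and 0.005 m and z of collet_small in the frame of stand_small between 0.012 and 0.018 m and ((x of collet_mid_a in the frame of stand_mid between -0.005 and 0.005 m and y of collet_mid_a in the frame of stand_mid between -0.005 and 0.005 m and z of collet_mid_a in the frame of stand_mid between 0.012 and 0.018 m) or (x of collet_mid_a in the frame of stand_mid between -0.005 and 0.005 m and y of collet_mid_a in the frame of stand_mid between 0.045 and 0.055 m and z of collet_mid_a in the frame of stand_mid between 0.012 and 0.018 m)) and ((x of collet_mid_b in the frame of stand_mid between -0.005 and 0.005 m and y of collet_mid_b in the frame of stand_mid between -0.005 and 0.005 m and z of collet_mid_b in the frame of stand_mid between 0.012 and 0.018 m) or (x of collet_mid_b in the frame of stand_mid between -0.005 and 0.005 m and y of collet_mid_b in the frame of stand_mid between 0.045 and 0.055 m and z of collet_mid_b in the frame of stand_mid between 0.012 and 0.018 m)) and angle between each of collet_large, collet_mid_a, collet_mid_b, collet_small's own z axis and vertical below 0.12 rad and linear speed of each of collet_large, collet_mid_a, collet_mid_b, collet_small below 0.02 m/s and contact force between the fingers and collet_large below 0.1 N and contact force between the fingers and collet_mid_a below 0.1 N and contact force between the fingers and collet_mid_b below 0.1 N and contact force between the fingers and collet_small below 0.1 N); the robot touches nothing.
It fails at once if the spanner moved by more than 3 cm (distance of spanner_17 from where it was at the start of the episode above 0.03 m).
It fails at once if the tape measure moved by more than 3 cm (distance of tape_measure from where it was at the start of the episode above 0.03 m).
It fails at once if the hex keys moved by more than 3 cm (distance of hex_keys from where it was at the start of the episode above 0.03 m).
It also fails if it takes over 88 s, if anything falls off the work surface, if the arm or the gripper's body presses on something with over 40 N, if the wrist force passes 120 N, or if a joint passes its speed limit or range.

## Robot

A 7-joint arm with a two-finger parallel gripper is mounted at the origin on a cart in front of the work surface, level with it; the furniture and walls round the work are solid. World frame = base frame: x ahead of the robot, y to its left, z up, the work surface at z = 0. Lengths are in m, angles in rad, forces in N, time in s.
With the tool pointing down it reaches from about 0.425 to 0.975 m from the base axis. Payload 16.7 kg.
Tool frame: the origin (TCP) lies at the very end of the fingers, on their centre line; the grasp point (between the pads) lies arm.tcp_to_grasp behind it (arm.tcp_to_grasp is the distance from the TCP to the grasp point, in m); z points along the fingers, y is the line along which they close (so a half turn about z gives the same grasp; the last joint's range is limited). The gripper opens to 85 mm and grips with 20 to 120 N. Pads are 22 mm wide; open, the fingers measure 114 mm over their backs; the gripper's body (76 mm by 85 mm) begins 54 mm behind the grasp point. The pads swing forward as they close: fully open they stand 13 mm farther back than shut.
Start: joints at [-1.365, 0.426, 0.074, 1.606, -0.034, 1.111, -0.067], TCP at [0.234, 0.633, 0.231] pointing down, gripper open.
Joint ranges: [-2.85, 2.85], [-0.5, 2.14], [-1.23, 1.37], [0.21, 2.46], [-1.02, 4.16], [0.16, 2.05], [-2.73, 2.73]. Speed limits (rad/s): [1.89, 1.89, 2.39, 2.39, 3.01, 3.01, 3.01].

## Interface

Orientations are given as a 3x3 rotation matrix whose columns are the frame's x, y, z axes.
In Python, from station import arm gives the robot as it stands. The module is installed in compiled form; this text tells all that it offers.
- The arm moves only by the shell command python3 -m handwheel 'ROWS' [FORCE]. ROWS is JSON, a list of rows, each a list of 3 entries, a list of its own where there are three numbers: the turn, a rotation vector about the tool's x, y, z in degrees, then the shift along the tool's x, y, z in cm, then the finger opening in cm, from 0 to 8.54. A call has 1 to 8 rows; each row shifts and turns the commanded pose from where the row before left it, along the tool's axes as they then stand; what a row does not reach is not made up. A row lasts 1/10 s, in which the tool goes at most 50 mm and 8.59 degrees, less where a joint would pass 70% of its speed; a pose out of reach is approached as far as the arm can. A call with a gripper value outside its range is refused whole. The fingers move at their own pace and stop on an object; FORCE is the grip in N (left out, the last holds). Time passes only in rows, so rows that do not move let the fingers close. It gives the time, the measured TCP pose, the force, the opening and the grip force at its end, in the units of the state.
- arm.get_obs(): the state, without advancing time (a new reading comes with each control period).
- arm.camera(name): name is "side" or "top"; returns a dict with "frame" (384x512x3 uint8, red, green, blue), "fovy" (degrees; the focal length in pixels is half the picture's height over the tangent of half this angle, whatever the lens; pixels are square), "cx", "cy" (the principal point, pixels), "dist" ([k1, k2, p1, p2, k3] as OpenCV has them; the pictures are not rectified), "rvec" (rotation vector, rad) and "tvec" (3), from world to camera coordinates, as OpenCV has them. Camera axes: x right, y down, z forward; pixel columns grow to the right and rows downward; lengths in m; the calibration is good to about 2 mm. A picture is of the moment at which its call begins. There is no depth.
- arm.sign_off(): hands the job in; it is judged then, once.
Trained networks look in a picture, given as the dict that the camera call returned (one of the last four; its "shot" number tells which), for a name from the list of things; names that differ only in an ending like _2 or _b are one class to them, and where a whole thing is asked for, a point or a joint stands for the part that bears it (a point fixed in the world has none). Each returns a list of dicts, best first, with "conf" (0 to 1); they miss things now and then, are a little off and sometimes report something else, mostly with a low value. They report only what shows in the picture. A call takes as long as a camera call. They do not tell look-alikes from the thing itself.
- arm.recognise(picture, target): "location" ([column, row] in pixels, amid what is visible of it).
The state is a dict: "time_s": time; "joints": joint angles; "qvel": joint speeds; "joint_torque": joint torques, N m; "tool_pos": TCP position; "tcp_rot": TCP orientation; "wrist_force": force on the tool from outside, world axes, zero at the start; "torque": the same for the moment, N m; "finger_gap": finger opening in m; "finger_force": force on a finger pad.
Only numpy, scipy, OpenCV 4.12 (cv2) and the standard library are available. Lean on these libraries where they do the work, as an engineer would, in place of code of your own. Each camera call takes 0.05 s, during which the arm holds its last target. There are 200 camera calls.

## Working session

There is one attempt and no reset: what is moved stays moved. The work goes in short steps, Python scripts to look and compute and a shell command to move; the robot and the scene stay as the last step left them, time stands still between calls to the robot, and variables do not carry over. Pictures are saved under pics/ and viewed, at most 14 in all, crops included, and the job is handed in when it is done.

```bash
mkdir -p pics
cat > h.py <<'E'
import numpy as np, cv2
from station import arm
def K(p):
    h=p["frame"].shape[0]; f=h/2/np.tan(np.radians(p["fovy"])/2)
    return np.array([[f,0,p["cx"]],[0,f,p["cy"]],[0,0,1.]]),np.array(p["dist"],float)
def ray(p,uv):
    k,d=K(p); u=cv2.undistortPoints(np.array([[uv]],float),k,d)[0,0]
    R=cv2.Rodrigues(np.array(p["rvec"],float))[0]; t=np.array(p["tvec"],float)
    return -R.T@t, R.T@np.array([u[0],u[1],1.])
def at(p,uv,z):
    o,d=ray(p,uv); return o+d*(z-o[2])/d[2]
def proj(p,X):
    k,d=K(p); return cv2.projectPoints(np.array(X,float).reshape(-1,1,3),np.array(p["rvec"],float),np.array(p["tvec"],float),k,d)[0][:,0]
def save(p,n,box=None,s=1):
    f=p["frame"]
    if box: f=f[box[1]:box[3],box[0]:box[2]]
    cv2.imwrite("pics/"+n,cv2.resize(f[:,:,::-1],None,fx=s,fy=s,interpolation=cv2.INTER_CUBIC))
E
python3 - <<'E'
from h import *
np.set_printoptions(precision=3,suppress=True)
import pickle
P={}
for n in("top","side"):
    p=arm.camera(n);P[n]=p;save(p,n+"0.png",s=1.5)
    print(n,ray(p,(256,192)))
    for t,z in dict(collet_large=.03,collet_mid_a=.02,collet_small=.015,stand_large=.03,stand_mid=.02,stand_small=.02,spanner_17=0,tape_measure=.03,hex_keys=.01).items():
        for r in arm.recognise(p,t)[:6]: print(t,np.round(r["location"]),round(r["conf"],2),at(p,r["location"],z))
pickle.dump(P,open("P0.pkl","wb"))
o=arm.get_obs();print({k:np.round(v,3) for k,v in o.items()},arm.tcp_to_grasp)
E
```

```text
top (array([0.419, 0.145, 1.128]), array([ 0.123, -0.009, -0.992]))
collet_large [184. 220.] 0.76 [0.469 0.343 0.03 ]
collet_mid_a [223. 247.] 0.61 [0.394 0.23  0.02 ]
collet_mid_a [250. 133.] 0.54 [0.738 0.157 0.02 ]
collet_mid_a [214. 216.] 0.45 [0.484 0.257 0.02 ]
collet_mid_a [244. 262.] 0.39 [0.35  0.167 0.02 ]
stand_large [291. 190.] 0.69 [0.565 0.032 0.03 ]
stand_mid [296. 189.] 0.64 [0.568 0.016 0.02 ]
stand_mid [236. 180.] 0.57 [0.591 0.197 0.02 ]
spanner_17 [250. 132.] 0.8 [0.746 0.156 0.   ]
tape_measure [317. 132.] 0.87 [ 0.743 -0.047  0.03 ]
hex_keys [139. 233.] 0.7 [0.428 0.482 0.01 ]
side (array([ 0.557, -0.703,  0.596]), array([-0.006,  0.818, -0.575]))
collet_large [227. 139.] 0.57 [0.468 0.359 0.03 ]
collet_mid_a [192. 170.] 0.62 [0.39  0.213 0.02 ]
collet_mid_a [223. 198.] 0.57 [0.476 0.093 0.02 ]
collet_mid_a [228. 161.] 0.53 [0.478 0.256 0.02 ]
collet_mid_a [193. 153.] 0.45 [0.382 0.299 0.02 ]
stand_large [268. 220.] 0.81 [0.578 0.002 0.03 ]
stand_mid [274. 177.] 0.78 [0.595 0.181 0.02 ]
stand_small [283. 284.] 0.95 [ 0.601 -0.168  0.02 ]
spanner_17 [335. 196.] 0.67 [0.739 0.131 0.   ]
spanner_17 [351. 236.] 0.31 [ 0.751 -0.013  0.   ]
tape_measure [334. 195.] 0.69 [0.729 0.093 0.03 ]
tape_measure [352. 239.] 0.64 [ 0.741 -0.059  0.03 ]
hex_keys [215. 127.] 0.68 [0.424 0.475 0.01 ]
{'time_s': np.float64(1.0), 'joints': array([-1.365,  0.426,  0.074,  1.606, -0.034,  1.111, -0.067]), 'qvel': array([ 0.   , -0.   ,  0.   ,  0.   , -0.001,  0.   , -0.   ]), 'joint_torque': array([  0.004, -94.956,   3.759, -46.389,   0.019,   0.003,   0.   ]), 'tool_pos': array([0.234, 0.633, 0.231]), 'tcp_rot': array([[-0.938,  0.347, -0.   ],
       [ 0.347,  0.938, -0.   ],
       [ 0.   , -0.   , -1.   ]]), 'wrist_force': array([-0.02 ,  0.673,  0.435]), 'torque': array([-0.003,  0.01 , -0.069]), 'finger_force': np.float64(0.0), 'finger_gap': np.float64(0.086)} 0.0187
```

View pics/top0.png

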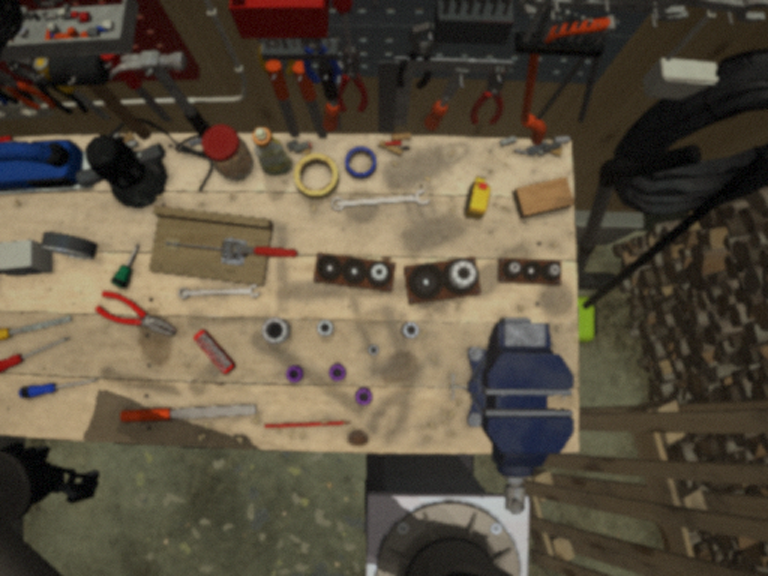

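View pics/side0.png

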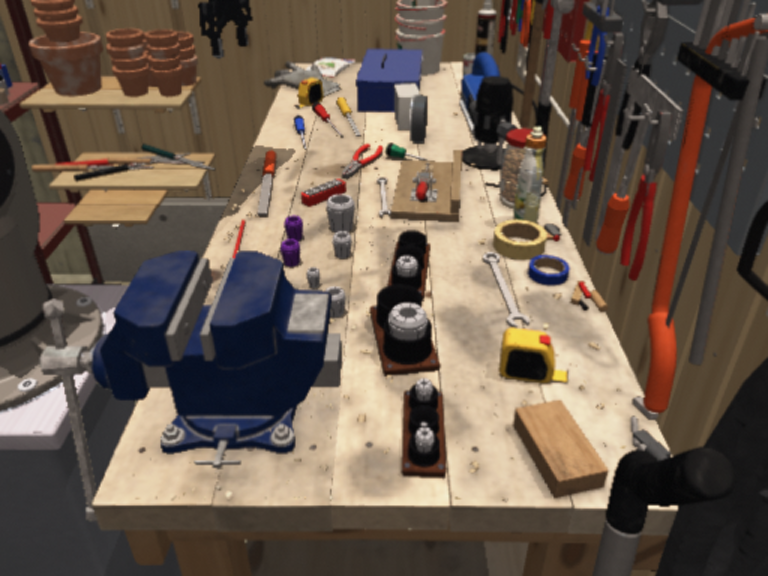

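Top picture (pixels as shown, 1.5x): collet_large is at (275,330) and collet_small at (373,349). Five things could be the mid collets: steel (325,327) and (410,330), purple (295,373), (337,371) and (363,396). The two steel ones fit, because the task excludes the purple ones and describes ground steel. The stands are at (355,271) mid, (442,279) large and (530,270) small. I'll confirm this in an enlarged crop.

Run:
```python
from h import *
import pickle
P=pickle.load(open("P0.pkl","rb"))
a=P["top"]["frame"][160:275,165:385]; b=P["side"]["frame"][120:320,190:310]
cv2.imwrite("pics/ctop.png",cv2.resize(a[:,:,::-1],None,fx=3.6,fy=3.6,interpolation=cv2.INTER_CUBIC))
cv2.imwrite("pics/cside.png",cv2.resize(b[:,:,::-1],None,fx=3,fy=3,interpolation=cv2.INTER_CUBIC))
```

```text
(no output)
```

View pics/ctop.png

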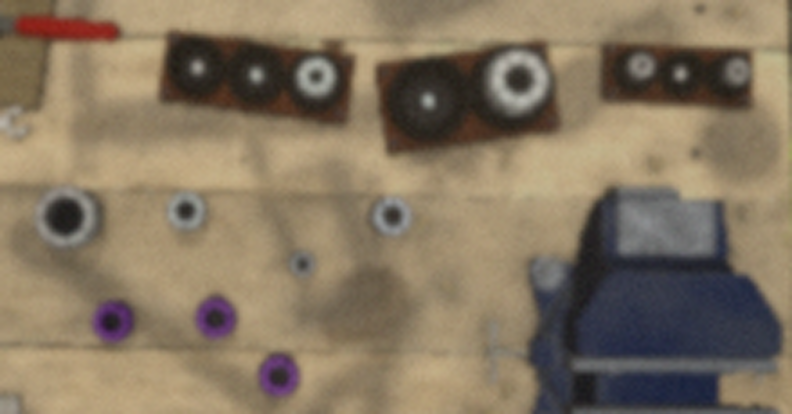

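View pics/cside.png

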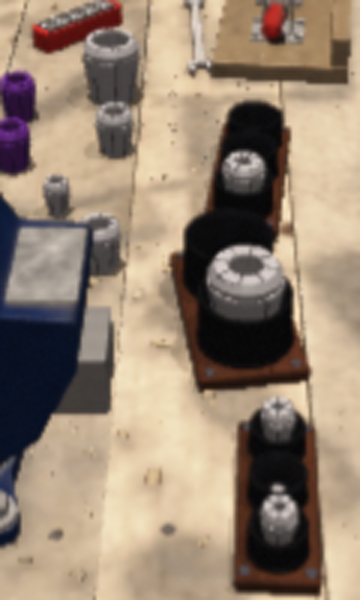

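The enlarged crops confirm it. Steel collets in the top crop: large (66,216), mids (186,211) and (392,215), small (302,263). The three purple ones are decoys. The socket floor dots are visible in the empty sockets. Next I fit model outlines in both pictures for millimetre-level positions.

```bash
cat > fit.py <<'E'
from h import *
from scipy.optimize import minimize
def gimg(p): 
    g=cv2.cvtColor(p["frame"],cv2.COLOR_RGB2GRAY).astype(np.float32)
    return cv2.GaussianBlur(g,(0,0),0.7)
A=np.linspace(0,2*np.pi,120,endpoint=False)
def solid(rings):   # silhouette hull of stacked rings (r,z)
    return np.concatenate([np.c_[r*np.cos(A),r*np.sin(A),0*A+z] for r,z in rings])
def place(X,x,y,w=0):
    c,s=np.cos(w),np.sin(w); return np.c_[x+c*X[:,0]-s*X[:,1],y+s*X[:,0]+c*X[:,1],X[:,2]]
def edge(p,g,X,off=1.0):
    """mean of |inside-outside| across the convex outline of the projected points"""
    h=cv2.convexHull(proj(p,X).astype(np.float32))[:,0]
    h2=np.r_[h,h[:1]]; s=np.r_[0,np.cumsum(np.linalg.norm(np.diff(h2,axis=0),axis=1))]
    t=np.linspace(0,s[-1],200,endpoint=False)
    q=np.c_[np.interp(t,s,h2[:,0]),np.interp(t,s,h2[:,1])]
    d=np.roll(q,-2,0)-np.roll(q,2,0); n=np.c_[d[:,1],-d[:,0]]/(np.linalg.norm(d,axis=1)[:,None]+1e-9)
    n*=np.sign(np.sum(n*(q-q.mean(0)),1))[:,None]
    f=lambda a:cv2.remap(g,(q+a*n)[:,0].astype(np.float32),(q+a*n)[:,1].astype(np.float32),cv2.INTER_CUBIC)
    return f(off)-f(-off)
E
cat > run.py <<'E'
from fit import *
import pickle
np.set_printoptions(precision=4,suppress=True)
P=pickle.load(open("P0.pkl","rb")); G={n:gimg(P[n]) for n in P}
C={"large":(.026,.02025,.041,.060),"mid":(.0165,.01285,.026,.040),"small":(.0105,.00775,.020,.0315)}
cr=lambda k:solid([(C[k][1],0),(C[k][0],C[k][2]),(C[k][0],C[k][3]-.003),(C[k][0]-.003,C[k][3])])
def best(f,x0,steps):
    rng=np.random.default_rng(0); b=min((f(np.array(x0)+steps*rng.uniform(-1,1,len(x0))),i) for i in range(1))
    c=[np.array(x0)+steps*rng.uniform(-1,1,len(x0)) for _ in range(400)]
    c.sort(key=f); r=[minimize(f,k,method="Nelder-Mead",options=dict(initial_simplex=np.vstack([k]+[k+.2*steps[i]*np.eye(len(x0))[i] for i in range(len(x0))]))) for k in c[:4]]
    r=min(r,key=lambda r:r.fun); return r.x,r.fun
T=[("large",(184,220)),("mid",(217,218)),("mid",(273.5,220)),("small",(249,233))]
for k,uv in T:
    x0=at(P["top"],uv,C[k][3])[:2]; X=cr(k)
    for cams in(["top"],["side"],["top","side"]):
        f=lambda v:-sum(np.mean(np.abs(edge(P[n],G[n],place(X,*v)))) for n in cams)
        print(k,cams,x0,*best(f,x0,np.array([.008,.008])))
S={"large":((.078,.147),.052,.033,(-.034,),(.034,)),"mid":((.060,.160),.039,.024,(-.05,),(0,.05)),"small":((.050,.128),.032,.018,(-.04,.04),(0,))}
for k,uv in [("large",(294.5,186)),("mid",(236.5,180)),("small",(353,180))]:
    (bx,by),zr,ro,full,emp=S[k]; x0=np.r_[at(P["top"],uv,.012)[:2],0]
    if k=="small": x0=np.array([.595,-.165,0])
    B=np.array([[sx*bx/2,sy*by/2,z] for sx in(1,-1) for sy in(1,-1) for z in(0.,.012)])
    socks=[np.c_[ro*np.cos(A),ro*np.sin(A)+y,0*A+z] for y in full+emp for z in(.012,zr)]
    X=np.vstack([B]+socks)
    R=[np.c_[C[k][0]*np.cos(A),C[k][0]*np.sin(A)+y,0*A+.015+C[k][3]-.003] for y in full]
    def f(v,cams):
        c=0
        for n in cams:
            c-=np.mean(np.clip(edge(P[n],G[n],place(X,*v)),-20,80))
            for r in R: c-=.7*np.mean(np.clip(-edge(P[n],G[n],place(r,*v)),-20,80))
        return c
    for cams in(["top"],["side"],["top","side"]):
        for w in(.15,-.15):
            v,c=best(lambda v:f(v,cams),x0+[0,0,w],np.array([.015,.015,.2])); print(k,cams,x0,v,c)
    for y in emp:
        q=place(np.array([[0,y,0]]),*v); print("  socket",y,q, "dot px", proj(P["top"],q+[0,0,.015]))
E
python3 run.py
```

```text
large ['top'] [0.4677 0.3388] [0.4667 0.3329] -24.22943878173828
large ['side'] [0.4677 0.3388] [0.469  0.3403] -45.202056884765625
large ['top', 'side'] [0.4677 0.3388] [0.4696 0.3312] -63.64204406738281
mid ['top'] [0.4765 0.2466] [0.4784 0.2397] -20.92755699157715
mid ['side'] [0.4765 0.2466] [0.4772 0.2473] -55.0976676940918
mid ['top', 'side'] [0.4765 0.2466] [0.4779 0.2407] -69.80610656738281
mid ['top'] [0.4739 0.083 ] [0.4782 0.0924] -18.501609802246094
mid ['side'] [0.4739 0.083 ] [0.4771 0.0766] -44.506526947021484
mid ['top', 'side'] [0.4739 0.083 ] [0.4771 0.0729] -55.72385787963867
small ['top'] [0.4353 0.1531] [0.4373 0.1596] -18.095373153686523
small ['side'] [0.4353 0.1531] [0.437  0.1515] -53.475040435791016
small ['top', 'side'] [0.4353 0.1531] [0.4372 0.151 ] -69.16284942626953
large ['top'] [0.5783 0.0196 0.    ] [0.5762 0.0206 0.1589] -81.0052490234375
large ['top'] [0.5783 0.0196 0.    ] [0.5762 0.0205 0.1588] -81.01133728027344
large ['side'] [0.5783 0.0196 0.    ] [0.578  0.0163 0.1398] -89.38111114501953
large ['side'] [0.5783 0.0196 0.    ] [0.5781 0.0163 0.
[... 786 characters left out ...]
5915 0.1952 0.    ]] dot px [[236.0557 180.3771]]
  socket 0.05 [[0.5975 0.2449 0.    ]] dot px [[219.5783 178.0976]]
small ['top'] [ 0.595 -0.165  0.   ] [ 0.5991 -0.1587 -0.0311] -109.46896362304688
small ['top'] [ 0.595 -0.165  0.   ] [ 0.5991 -0.1587 -0.0316] -109.47084045410156
small ['side'] [ 0.595 -0.165  0.   ] [ 0.5998 -0.1607 -0.0384] -122.56783294677734
small ['side'] [ 0.595 -0.165  0.   ] [ 0.5998 -0.1607 -0.0381] -122.5640869140625
small ['top', 'side'] [ 0.595 -0.165  0.   ] [ 0.5996 -0.1592 -0.0345] -229.43190002441406
small ['top', 'side'] [ 0.595 -0.165  0.   ] [ 0.5996 -0.1591 -0.0346] -229.43650817871094
  socket 0 [[ 0.5996 -0.1591  0.    ]] dot px [[353.4202 180.054 ]]
```

Run:
```python
from h import *
import pickle
p=pickle.load(open("P0.pkl","rb"))["top"]; f=p["frame"].astype(float); g=f.min(2); sat=f.max(2)-f.min(2)
for k,u,v,z,r in[("large",183,219.7,.06,7),("mid_a",216.3,218.3,.04,5),("mid_b",273.5,219.4,.04,5),("small",248.5,232.7,.0315,3)]:
    yy,xx=np.mgrid[int(v)-9:int(v)+10,int(u)-9:int(u)+10]; m=np.hypot(xx-u,yy-v)<r
    w=np.clip(110-g[yy,xx],0,None)*m; h=(xx*w).sum()/w.sum(),(yy*w).sum()/w.sum()
    m=np.hypot(xx-u,yy-v)<r+5; s=sat[yy,xx]; w=np.clip(25-s,0,25)*m; q=(xx*w).sum()/w.sum(),(yy*w).sum()/w.sum()
    print(k,np.round(h,2),at(p,h,z).round(4),"grey",np.round(q,2),at(p,q,z).round(4))
```

```text
large [182.48 219.71] [0.4684 0.3432 0.06  ] grey [183.54 220.32] [0.4667 0.3401 0.06  ]
mid_a [216.12 218.05] [0.4763 0.2491 0.04  ] grey [216.43 218.27] [0.4757 0.2482 0.04  ]
mid_b [273.62 219.49] [0.4754 0.0827 0.04  ] grey [273.21 219.77] [0.4746 0.0839 0.04  ]
small [248.57 232.85] [0.4357 0.1544 0.0315] grey [248.33 232.79] [0.4359 0.1551 0.0315]
```

```bash
cat > plan.py <<'E'
import sys,numpy as np
from station import arm
from scipy.spatial.transform import Rotation as R
# target x y z, angle of tool y (deg, mod 180), rows, gap cm
x,y,z,a,n,gap=map(float,sys.argv[1:7]); n=int(n)
o=arm.get_obs(); p=np.array(o["tool_pos"]); r=np.array(o["tcp_rot"])
cur=np.degrees(np.arctan2(r[1,1],r[0,1])); t=(cur-a+90)%180-90   # + about tool z (down) lowers the angle
tilt=np.cross(r[:,2],[0,0,-1]); tl=np.degrees(r.T@tilt)
d=(np.array([x,y,z])-p)/n*100; rows=[]
for i in range(n):
    c=r@R.from_rotvec([0,0,np.radians(t*i/n)]).as_matrix()
    rows.append([[0,0,round(t/n,1)],[round(v,2) for v in c.T@d],gap])
print("t",o["time_s"],"p",p.round(4),"yaw",round(cur,1),"tilt",tl.round(2),"F",np.round(o["wrist_force"],1),"gap",round(float(o["finger_gap"]),4),"ff",round(float(o["finger_force"]),1),"j7",round(float(o["joints"][6]),2)); print(str(rows).replace(" ",""))
E
python3 plan.py .4685 .341 .17 8.4 8 8
```

```text
t 1.0 p [0.2345 0.6329 0.2313] yaw 69.7 tilt [-0. -0.  0.] F [-0.   0.7  0.4] gap 0.0855 ff 0.0 j7 -0.07
[[[0,0,np.float64(7.7)],[np.float64(-4.01),np.float64(-2.41),np.float64(0.77)],8.0],[[0,0,np.float64(7.7)],[np.float64(-4.3),np.float64(-1.85),np.float64(0.77)],8.0],[[0,0,np.float64(7.7)],[np.float64(-4.5),np.float64(-1.26),np.float64(0.77)],8.0],[[0,0,np.float64(7.7)],[np.float64(-4.63),np.float64(-0.65),np.float64(0.77)],8.0],[[0,0,np.float64(7.7)],[np.float64(-4.68),np.float64(-0.03),np.float64(0.77)],8.0],[[0,0,np.float64(7.7)],[np.float64(-4.64),np.float64(0.6),np.float64(0.77)],8.0],[[0,0,np.float64(7.7)],[np.float64(-4.52),np.float64(1.21),np.float64(0.77)],8.0],[[0,0,np.float64(7.7)],[np.float64(-4.32),np.float64(1.8),np.float64(0.77)],8.0]]
```

```bash
sed -i 's/round(t\/n,1)/round(float(t\/n),1)/; s/round(v,2) for/round(float(v),2) for/' plan.py
python3 -m handwheel '[[[0,0,7.7],[-4,-2.4,0.8],8],[[0,0,7.7],[-4.3,-1.9,0.8],8],[[0,0,7.7],[-4.5,-1.3,0.8],8],[[0,0,7.7],[-4.6,-0.6,0.8],8],[[0,0,7.7],[-4.7,0,0.8],8],[[0,0,7.7],[-4.6,0.6,0.8],8],[[0,0,7.7],[-4.5,1.2,0.8],8],[[0,0,7.7],[-4.3,1.8,0.8],8]]' 100
python3 plan.py .4685 .341 .17 8.4 2 8
```

```text
time_s: 1.8
tool_pos: [0.4682, 0.3394, 0.1673]
tcp_rot: [[-0.135, 0.991, 0.0], [0.991, 0.135, 0.001], [0.001, 0.0, -1.0]]
wrist_force: [0.7, 1.3, -0.3]
finger_gap: 0.0802
finger_force: 0.0
t 1.8 p [0.4682 0.3394 0.1673] yaw 7.8 tilt [ 0.02 -0.03  0.  ] F [ 0.7  1.3 -0.3] gap 0.0802 ff 0.0 j7 -0.45
[[[0,0,-0.3],[0.08,0.03,-0.13],8.0],[[0,0,-0.3],[0.08,0.03,-0.13],8.0]]
```

```bash
python3 -m handwheel '[[[0,0,0],[0.16,0.03,3.3],8],[[0,0,-0.6],[0,0,3.3],8],[[0,0,0],[0,0,3.3],8],[[0,0,0],[0,0,2.3],8],[[0,0,0],[0,0,1],8]]' 80
python3 -m handwheel '[[[0,0,0],[0,0,0],4.6],[[0,0,0],[0,0,0],4.6],[[0,0,0],[0,0,0],4.6],[[0,0,0],[0,0,0],4.6],[[0,0,0],[0,0,0],4.6]]' 80
python3 - <<'E'
from h import *
for n in("top","side"):
    p=arm.camera(n); o=arm.get_obs()
    if n=="side": save(p,"g1.png",(170,70,300,200),5)
E
python3 plan.py .4685 .341 .17 8.4 3 4.6
```

```text
time_s: 2.3
tool_pos: [0.4665, 0.3418, 0.0333]
tcp_rot: [[-0.151, 0.989, -0.002], [0.989, 0.151, -0.002], [-0.002, -0.002, -1.0]]
wrist_force: [0.4, -0.4, -0.8]
finger_gap: 0.0801
finger_force: 0.0
time_s: 2.8
tool_pos: [0.4678, 0.3431, 0.0369]
tcp_rot: [[-0.151, 0.989, 0.001], [0.989, 0.151, 0.001], [0.001, 0.001, -1.0]]
wrist_force: [-2.8, -1.7, 9.3]
finger_gap: 0.0486
finger_force: 82.3
t 2.9 p [0.4678 0.343  0.0369] yaw 8.7 tilt [ 0.07 -0.08  0.  ] F [-3.4 -1.7  8.6] gap 0.0489 ff 82.3 j7 -0.36
[[[0,0,0.1],[-0.07,0.02,-4.44],4.6],[[0,0,0.1],[-0.07,0.02,-4.44],4.6],[[0,0,0.1],[-0.07,0.02,-4.44],4.6]]
```

View pics/g1.png

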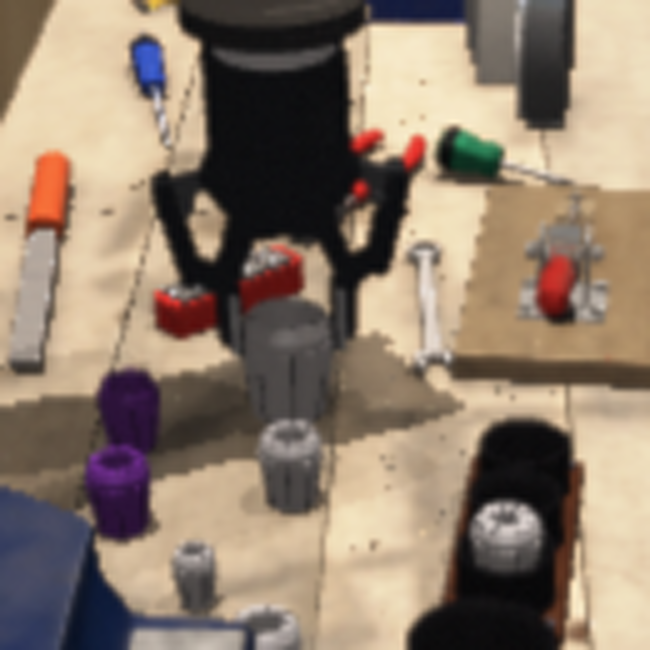

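Side crop: the fingers straddle the large collet at (288,350), with the tips slightly below the land. The gap reads 48.6 mm, so they are pinching the taper. I'll regrip 5 mm higher, squarely on the land.

```bash
python3 -m handwheel '[[[0,0,0],[0,0,0],6.4],[[0,0,0],[0,0,0],6.4],[[0,0,0],[0,0,-0.6],6.4]]' 80
python3 -m handwheel '[[[0,0,0],[0,0,0],4.6],[[0,0,0],[0,0,0],4.6],[[0,0,0],[0,0,0],4.6],[[0,0,0],[0,0,0],4.6]]' 80
python3 plan.py .4685 .341 .17 8.4 3 4.6
```

```text
time_s: 3.2
tool_pos: [0.4672, 0.3424, 0.0413]
tcp_rot: [[-0.151, 0.989, -0.0], [0.989, 0.151, -0.0], [-0.0, -0.0, -1.0]]
wrist_force: [-0.6, 0.1, -0.1]
finger_gap: 0.0642
finger_force: 0.0
time_s: 3.6
tool_pos: [0.4677, 0.3431, 0.0428]
tcp_rot: [[-0.151, 0.989, 0.001], [0.989, 0.151, 0.002], [0.001, 0.001, -1.0]]
wrist_force: [-7.0, -2.4, 23.9]
finger_gap: 0.0487
finger_force: 78.3
t 3.6 p [0.4677 0.3431 0.0428] yaw 8.7 tilt [ 0.05 -0.08  0.  ] F [-7.  -2.4 23.9] gap 0.0487 ff 78.3 j7 -0.36
[[[0,0,0.1],[-0.07,0.02,-4.24],4.6],[[0,0,0.1],[-0.07,0.02,-4.24],4.6],[[0,0,0.1],[-0.07,0.02,-4.24],4.6]]
```

```bash
python3 -m handwheel '[[[0,0,0],[0,0,-1],4.6],[[0,0,0],[0,0,-3],4.6],[[0,0,0],[0,0,-4],4.6],[[0,0,0],[0,0,-3],4.6],[[0,0,0],[0,0,0],4.6]]' 80
python3 plan.py .572 .055 .153 8.4 7 4.6
```

```text
time_s: 4.1
tool_pos: [0.469, 0.3436, 0.1553]
tcp_rot: [[-0.15, 0.989, 0.004], [0.989, 0.15, 0.004], [0.004, 0.005, -1.0]]
wrist_force: [0.5, -0.0, -4.1]
finger_gap: 0.0482
finger_force: 84.4
t 4.1 p [0.469  0.3436 0.1553] yaw 8.6 tilt [ 0.26 -0.2   0.  ] F [ 0.5 -0.  -4.1] gap 0.0482 ff 84.4 j7 -0.43
[[[0,0,0.0],[-4.3,0.84,0.02],4.6],[[0,0,0.0],[-4.3,0.84,0.02],4.6],[[0,0,0.0],[-4.3,0.84,0.02],4.6],[[0,0,0.0],[-4.3,0.84,0.02],4.6],[[0,0,0.0],[-4.29,0.85,0.02],4.6],[[0,0,0.0],[-4.29,0.85,0.02],4.6],[[0,0,0.0],[-4.29,0.85,0.02],4.6]]
```

```bash
python3 -m handwheel '[[[0,0,0],[-4.3,0.84,0],4.6],[[0,0,0],[-4.3,0.84,0],4.6],[[0,0,0],[-4.3,0.84,0],4.6],[[0,0,0],[-4.3,0.84,0],4.6],[[0,0,0],[-4.3,0.84,0],4.6],[[0,0,0],[-4.3,0.84,0],4.6],[[0,0,0],[-4.3,0.84,0],4.6],[[0,0,0],[0,0,0],4.6]]' 80
python3 - <<'E'
from h import *
p=arm.camera("side"); save(p,"g2.png",(215,130,325,260),4)
p=arm.camera("top"); save(p,"g2t.png",(240,140,340,220),4)
E
python3 plan.py .572 .055 .073 8.4 3 4.6
```

```text
time_s: 4.9
tool_pos: [0.5716, 0.0468, 0.1508]
tcp_rot: [[-0.143, 0.99, 0.0], [0.99, 0.143, -0.003], [-0.003, -0.0, -1.0]]
wrist_force: [0.0, 0.3, -5.5]
finger_gap: 0.0487
finger_force: 84.1
t 5.0 p [0.5704 0.0523 0.1504] yaw 8.5 tilt [-0.09  0.03  0.  ] F [-0.6  0.4 -4.9] gap 0.0485 ff 84.1 j7 0.15
[[[0,0,0.0],[0.08,0.07,2.58],4.6],[[0,0,0.0],[0.08,0.07,2.58],4.6],[[0,0,0.0],[0.08,0.07,2.58],4.6]]
```

View pics/g2.png

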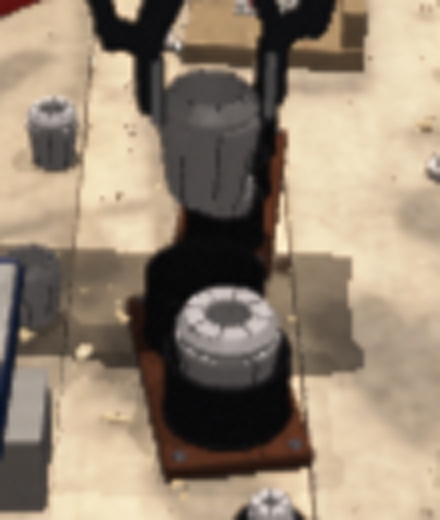

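Side crop: the large collet is held at (210,140) above its socket at (205,290), close to upright. I'll lower it now.

```bash
python3 -m handwheel '[[[0,0,0],[0.12,0.1,2.6],4.6],[[0,0,0],[0.1,0.1,2.6],4.6],[[0,0,0],[0,0,2.6],4.6],[[0,0,0],[0,0,0],4.6]]' 80
python3 -m handwheel '[[[0,0,0],[0,0,0.5],4.6],[[0,0,0],[0,0,0.3],4.6],[[0,0,0],[0,0,0],4.6]]' 80
python3 - <<'E'
from h import *
p=arm.camera("side"); save(p,"g3.png",(215,130,325,260),4)
E
python3 plan.py .572 .055 .06 8.4 1 4.6
```

```text
time_s: 5.4
tool_pos: [0.5702, 0.0561, 0.0697]
tcp_rot: [[-0.152, 0.988, -0.005], [0.988, 0.152, -0.002], [-0.002, -0.005, -1.0]]
wrist_force: [-0.7, -4.1, -6.0]
finger_gap: 0.0484
finger_force: 84.0
time_s: 5.7
tool_pos: [0.5716, 0.0553, 0.0646]
tcp_rot: [[-0.151, 0.989, -0.002], [0.989, 0.151, -0.002], [-0.002, -0.002, -1.0]]
wrist_force: [-2.0, -10.2, -0.3]
finger_gap: 0.0481
finger_force: 85.2
t 5.75 p [0.5716 0.0554 0.0647] yaw 8.7 tilt [-0.1   0.09  0.  ] F [-2.6 -9.8 -0.8] gap 0.0481 ff 85.1 j7 0.21
[[[0,0,0.3],[-0.05,0.03,0.47],4.6]]
```

View pics/g3.png

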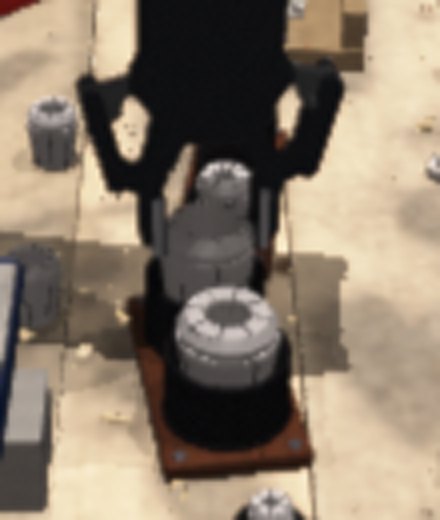

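The collet is in the socket mouth at (208,250) and the wall pushes it towards −y at 10 N. I'll shift 2 mm that way, lower it and release.

```bash
python3 -m handwheel '[[[0,0,0],[-0.2,0,0],4.6],[[0,0,0],[0,0,0.2],4.6],[[0,0,0],[0,0,0],4.6]]' 60
python3 -m handwheel '[[[0,0,0],[0,0,0],6.5],[[0,0,0],[0,0,0],6.5],[[0,0,0],[0,0,0],6.5],[[0,0,0],[0,0,-2],6.5],[[0,0,0],[0,0,-4],7],[[0,0,0],[0,0,-4],7]]' 60
python3 -m handwheel '[[[0,0,0],[4.5,0,-2],7],[[0,0,0],[4.5,0,0],7],[[0,0,0],[4.5,0,0],7]]'
python3 - <<'E'
from h import *
p=arm.camera("side"); save(p,"g4.png",(215,130,325,260),4)
E
python3 plan.py .477 .248 .12 -6.9 4 6
```

```text
time_s: 6.05
tool_pos: [0.5719, 0.0543, 0.0627]
tcp_rot: [[-0.151, 0.988, -0.002], [0.988, 0.151, -0.001], [-0.001, -0.002, -1.0]]
wrist_force: [-2.4, -5.0, -1.8]
finger_gap: 0.0485
finger_force: 85.0
time_s: 6.65
tool_pos: [0.5724, 0.0545, 0.1642]
tcp_rot: [[-0.151, 0.989, -0.001], [0.989, 0.151, -0.001], [-0.0, -0.001, -1.0]]
wrist_force: [0.9, 1.3, 0.7]
finger_gap: 0.0702
finger_force: 0.0
time_s: 6.95
tool_pos: [0.5524, 0.1898, 0.1845]
tcp_rot: [[-0.15, 0.989, 0.002], [0.989, 0.15, 0.002], [0.001, 0.002, -1.0]]
wrist_force: [0.5, -0.2, -0.3]
finger_gap: 0.0698
finger_force: 0.0
t 7.0 p [0.5505 0.1985 0.1837] yaw 9.1 tilt [ 0.05 -0.22  0.  ] F [-1.7 10.   0.1] gap 0.0699 ff 0.0 j7 -0.12
[[[0,0,4.0],[1.51,-1.62,1.6],6.0],[[0,0,4.0],[1.39,-1.72,1.6],6.0],[[0,0,4.0],[1.27,-1.81,1.6],6.0],[[0,0,4.0],[1.14,-1.9,1.6],6.0]]
```

View pics/g4.png

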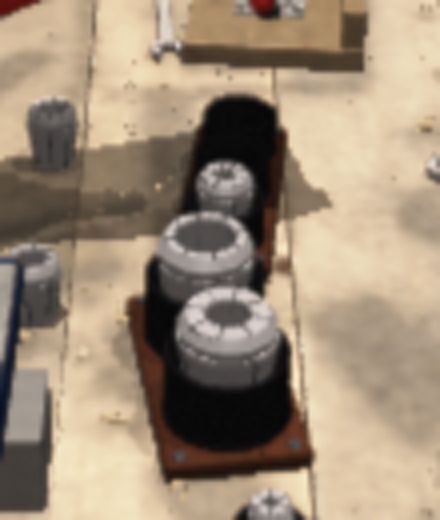

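Side crop: the large collet sits in its socket at (207,250), level and about as proud as its fixed neighbour. Next is mid_a.

```bash
python3 -m handwheel '[[[0,0,4],[1.5,-1.6,1.6],6],[[0,0,4],[1.4,-1.7,1.6],6],[[0,0,4],[1.3,-1.8,1.6],6],[[0,0,4],[1.1,-1.9,1.6],6],[[0,0,0],[0,0,0],6]]' 50
python3 plan.py .477 .248 .026 -6.9 4 6
```

```text
time_s: 7.5
tool_pos: [0.4767, 0.2391, 0.1175]
tcp_rot: [[0.126, 0.992, -0.003], [0.992, -0.126, -0.001], [-0.002, -0.003, -1.0]]
wrist_force: [-0.6, -0.8, 1.3]
finger_gap: 0.0601
finger_force: 0.0
t 7.5 p [0.4767 0.2391 0.1175] yaw -7.3 tilt [-0.18  0.09  0.  ] F [-0.6 -0.8  1.3] gap 0.0601 ff 0.0 j7 -0.49
[[[0,0,-0.1],[0.23,-0.01,2.29],6.0],[[0,0,-0.1],[0.23,-0.01,2.29],6.0],[[0,0,-0.1],[0.23,-0.01,2.29],6.0],[[0,0,-0.1],[0.23,-0.01,2.29],6.0]]
```

```bash
python3 -m handwheel '[[[0,0,0],[0.9,0,2.5],6],[[0,0,0],[0,0,2.5],6],[[0,0,0],[0,0,2.5],6],[[0,0,0],[0,0,1.6],6],[[0,0,0],[0,0,0],6]]' 50
python3 plan.py .477 .248 .026 -6.9 1 6
python3 -m handwheel '[[[0,0,0],[0,0,0],2.5],[[0,0,0],[0,0,0],2.5],[[0,0,0],[0,0,0],2.5],[[0,0,0],[0,0,0],2.5],[[0,0,0],[0,0,0],2.5]]' 50
```

```text
time_s: 8.0
tool_pos: [0.4805, 0.2458, 0.0268]
tcp_rot: [[0.127, 0.992, -0.002], [0.992, -0.127, -0.002], [-0.002, -0.002, -1.0]]
wrist_force: [-0.1, 0.6, 0.4]
finger_gap: 0.0603
finger_force: 0.0
t 8.0 p [0.4805 0.2458 0.0268] yaw -7.3 tilt [-0.1   0.11  0.  ] F [-0.1  0.6  0.4] gap 0.0603 ff 0.0 j7 -0.41
[[[0,0,-0.4],[0.17,-0.38,0.08],6.0]]
time_s: 8.5
tool_pos: [0.4815, 0.2471, 0.0296]
tcp_rot: [[0.127, 0.992, 0.001], [0.992, -0.127, 0.001], [0.002, 0.001, -1.0]]
wrist_force: [-1.6, 0.0, 6.6]
finger_gap: 0.0304
finger_force: 49.0
```

```bash
python3 -m handwheel '[[[0,0,0],[0,0,-1],2.5],[[0,0,0],[0,0,-3],2.5],[[0,0,0],[0,0,-4],2.5],[[0,0,0],[0,0,-1.5],2.5],[[0,0,0],[0,0,0],2.5],[[0,0,0],[0,0,0],2.5]]' 50
python3 plan.py .5975 .245 .12 -6.9 4 2.5
```

```text
time_s: 9.1
tool_pos: [0.4809, 0.2468, 0.1238]
tcp_rot: [[0.127, 0.992, 0.001], [0.992, -0.127, 0.001], [0.001, 0.001, -1.0]]
wrist_force: [0.6, -0.1, -2.9]
finger_gap: 0.0299
finger_force: 49.8
t 9.1 p [0.4809 0.2468 0.1238] yaw -7.3 tilt [ 0.03 -0.06  0.  ] F [ 0.6 -0.1 -2.9] gap 0.0299 ff 49.8 j7 -0.5
[[[0,0,-0.1],[0.33,2.9,0.1],2.5],[[0,0,-0.1],[0.32,2.9,0.1],2.5],[[0,0,-0.1],[0.32,2.9,0.1],2.5],[[0,0,-0.1],[0.31,2.9,0.1],2.5]]
```

```bash
python3 -m handwheel '[[[0,0,0],[0.32,2.9,0],2.5],[[0,0,0],[0.32,2.9,0],2.5],[[0,0,0],[0.32,2.9,0],2.5],[[0,0,0],[0.32,2.9,0],2.5],[[0,0,0],[0,0,0],2.5],[[0,0,0],[0,0,0],2.5]]' 50
python3 plan.py .5975 .245 .058 -6.9 3 2.5
```

```text
time_s: 9.7
tool_pos: [0.5972, 0.2436, 0.1218]
tcp_rot: [[0.128, 0.992, -0.002], [0.992, -0.128, -0.002], [-0.002, -0.002, -1.0]]
wrist_force: [0.5, 0.2, -1.9]
finger_gap: 0.0299
finger_force: 49.9
t 9.7 p [0.5972 0.2436 0.1218] yaw -7.4 tilt [-0.1   0.11  0.  ] F [ 0.5  0.2 -1.9] gap 0.0299 ff 49.9 j7 -0.37
[[[0,0,-0.2],[0.05,0.01,2.13],2.5],[[0,0,-0.2],[0.05,0.01,2.13],2.5],[[0,0,-0.2],[0.05,0.01,2.13],2.5]]
```

```bash
python3 -m handwheel '[[[0,0,0],[0,0,2.5],2.5],[[0,0,0],[0,0,2.5],2.5],[[0,0,0],[0,0,1.2],2.5],[[0,0,0],[0,0,0],2.5]]' 50
python3 -m handwheel '[[[0,0,0],[0,0,0.5],2.5],[[0,0,0],[0,0,0.4],2.5],[[0,0,0],[0,0,0],2.5]]' 50
```

```text
time_s: 10.1
tool_pos: [0.5965, 0.2442, 0.0599]
tcp_rot: [[0.127, 0.992, -0.002], [0.992, -0.127, -0.001], [-0.001, -0.002, -1.0]]
wrist_force: [0.3, 0.3, -1.9]
finger_gap: 0.0302
finger_force: 51.5
time_s: 10.4
tool_pos: [0.598, 0.2444, 0.0524]
tcp_rot: [[0.128, 0.992, 0.001], [0.992, -0.128, 0.0], [0.0, 0.001, -1.0]]
wrist_force: [3.3, -1.1, -3.4]
finger_gap: 0.0298
finger_force: 51.1
```

```bash
python3 -m handwheel '[[[0,0,0],[0,0.1,0.3],2.5],[[0,0,0],[0,0,0.1],2.5]]' 50
python3 -m handwheel '[[[0,0,0],[0,0,0],5.5],[[0,0,0],[0,0,0],5.5],[[0,0,0],[0,0,0],5.5],[[0,0,0],[0,0,-2],5.5],[[0,0,0],[0,0,-4],5.5],[[0,0,0],[0,0,-2],5.5],[[0,0,0],[0,0,0],5.5]]' 50
python3 plan.py .4765 .082 .13 -6.9 5 6
```

```text
time_s: 10.6
tool_pos: [0.5988, 0.2443, 0.0483]
tcp_rot: [[0.128, 0.992, 0.0], [0.992, -0.128, 0.0], [0.0, 0.0, -1.0]]
wrist_force: [2.0, -1.6, 0.6]
finger_gap: 0.0301
finger_force: 51.7
time_s: 11.3
tool_pos: [0.6001, 0.2449, 0.1315]
tcp_rot: [[0.128, 0.992, 0.004], [0.992, -0.128, 0.002], [0.003, 0.003, -1.0]]
wrist_force: [0.5, -0.3, 0.1]
finger_gap: 0.0551
finger_force: 0.0
t 11.3 p [0.6001 0.2449 0.1315] yaw -7.3 tilt [ 0.2  -0.17  0.  ] F [ 0.5 -0.3  0.1] gap 0.0551 ff 0.0 j7 -0.37
[[[0,0,-0.1],[-3.55,-2.04,0.01],6.0],[[0,0,-0.1],[-3.54,-2.04,0.01],6.0],[[0,0,-0.1],[-3.54,-2.05,0.01],6.0],[[0,0,-0.1],[-3.54,-2.05,0.01],6.0],[[0,0,-0.1],[-3.53,-2.06,0.01],6.0]]
```

```bash
python3 -m handwheel '[[[0,0,0],[-3.55,-2.04,0],6],[[0,0,0],[-3.55,-2.04,0],6],[[0,0,0],[-3.54,-2.05,0],6],[[0,0,0],[-3.54,-2.05,0],6],[[0,0,0],[-3.54,-2.05,0],6],[[0,0,0],[0,0,0],6],[[0,0,0],[0,0,0],6]]' 50
python3 - <<'E'
from h import *
p=arm.camera("side"); save(p,"g5.png",(190,120,310,250),4)
E
python3 plan.py .4765 .082 .028 -6.9 4 6
```

```text
time_s: 12.0
tool_pos: [0.4741, 0.0813, 0.1283]
tcp_rot: [[0.129, 0.992, -0.0], [0.992, -0.129, 0.001], [0.001, -0.0, -1.0]]
wrist_force: [-0.1, 0.3, -0.6]
finger_gap: 0.06
finger_force: 0.0
t 12.05 p [0.4747 0.082  0.1283] yaw -7.3 tilt [ 0.01 -0.02  0.  ] F [-0.   0.1 -0.6] gap 0.0598 ff 0.0 j7 -0.23
[[[0,0,-0.1],[0.0,0.04,2.51],6.0],[[0,0,-0.1],[0.0,0.04,2.51],6.0],[[0,0,-0.1],[0.0,0.04,2.51],6.0],[[0,0,-0.1],[0.0,0.04,2.51],6.0]]
```

View pics/g5.png

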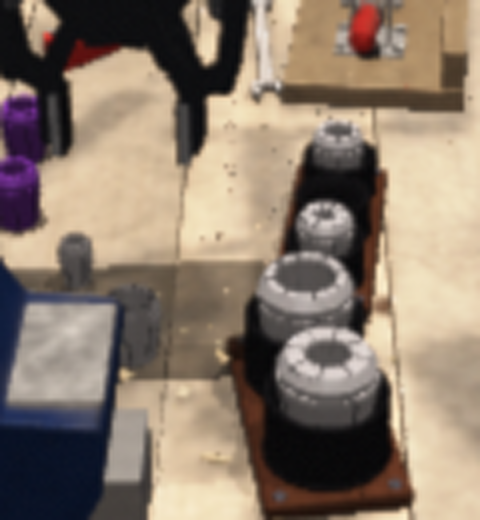

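Side crop: mid_a sits in the far socket at (338,150), proud like its fixed mate, and the large collet is home at (305,290). I'll go down for mid_b at (138,325).

```bash
python3 -m handwheel '[[[0,0,0],[0,0.15,2.5],6],[[0,0,0],[0,0,2.5],6],[[0,0,0],[0,0,2.5],6],[[0,0,0],[0,0,2.5],6],[[0,0,0],[0,0,0],6]]' 50
python3 -m handwheel '[[[0,0,0],[0,0,0],2.5],[[0,0,0],[0,0,0],2.5],[[0,0,0],[0,0,0],2.5],[[0,0,0],[0,0,0],2.5],[[0,0,0],[0,0,0],2.5]]' 50
python3 -m handwheel '[[[0,0,0],[0,0,-1],2.5],[[0,0,0],[0,0,-3],2.5],[[0,0,0],[0,0,-4],2.5],[[0,0,0],[0,0,-2],2.5],[[0,0,0],[0,0,0],2.5],[[0,0,0],[0,0,0],2.5]]' 50
python3 plan.py .5925 .195 .13 -6.9 4 2.5
```

```text
time_s: 12.55
tool_pos: [0.4748, 0.0817, 0.0257]
tcp_rot: [[0.126, 0.992, -0.004], [0.992, -0.126, -0.002], [-0.003, -0.004, -1.0]]
wrist_force: [0.1, -0.8, 0.8]
finger_gap: 0.0602
finger_force: 0.0
time_s: 13.05
tool_pos: [0.4769, 0.0818, 0.0293]
tcp_rot: [[0.127, 0.992, 0.002], [0.992, -0.127, 0.001], [0.001, 0.002, -1.0]]
wrist_force: [-0.2, 0.6, 8.1]
finger_gap: 0.03
finger_force: 49.4
time_s: 13.65
tool_pos: [0.476, 0.0818, 0.1289]
tcp_rot: [[0.127, 0.992, 0.001], [0.992, -0.127, 0.001], [0.001, 0.001, -1.0]]
wrist_force: [0.4, -0.4, -1.2]
finger_gap: 0.0298
finger_force: 49.5
t 13.65 p [0.476  0.0818 0.1289] yaw -7.3 tilt [ 0.05 -0.06  0.  ] F [ 0.4 -0.4 -1.2] gap 0.0298 ff 49.5 j7 -0.22
[[[0,0,-0.1],[3.18,2.53,-0.02],2.5],[[0,0,-0.1],[3.17,2.53,-0.02],2.5],[[0,0,-0.1],[3.17,2.54,-0.02],2.5],[[0,0,-0.1],[3.16,2.55,-0.02],2.5]]
```

```bash
python3 -m handwheel '[[[0,0,0],[3.17,2.54,0],2.5],[[0,0,0],[3.17,2.54,0],2.5],[[0,0,0],[3.17,2.54,0],2.5],[[0,0,0],[3.17,2.54,0],2.5],[[0,0,0],[0,0,0],2.5],[[0,0,0],[0,0,0],2.5]]' 50
python3 plan.py .5925 .195 .06 -6.9 3 2.5
```

```text
time_s: 14.25
tool_pos: [0.5925, 0.1941, 0.1265]
tcp_rot: [[0.127, 0.992, -0.002], [0.992, -0.127, -0.002], [-0.002, -0.002, -1.0]]
wrist_force: [-0.5, -0.5, -0.7]
finger_gap: 0.0298
finger_force: 49.6
t 14.25 p [0.5925 0.1941 0.1265] yaw -7.3 tilt [-0.12  0.12  0.  ] F [-0.5 -0.5 -0.7] gap 0.0298 ff 49.6 j7 -0.29
[[[0,0,-0.1],[0.03,0.0,2.22],2.5],[[0,0,-0.1],[0.03,0.0,2.22],2.5],[[0,0,-0.1],[0.03,0.0,2.22],2.5]]
```

```bash
python3 -m handwheel '[[[0,0,0],[0,0,2.5],2.5],[[0,0,0],[0,0,2.5],2.5],[[0,0,0],[0,0,1.6],2.5],[[0,0,0],[0,0,0],2.5]]' 50
python3 -m handwheel '[[[0,0,0],[0,0,0.5],2.5],[[0,0,0],[0,0,0.4],2.5],[[0,0,0],[0,0,0.2],2.5],[[0,0,0],[0,0,0],2.5]]' 50
```

```text
time_s: 14.65
tool_pos: [0.5912, 0.193, 0.0601]
tcp_rot: [[0.128, 0.992, -0.004], [0.992, -0.128, -0.002], [-0.002, -0.003, -1.0]]
wrist_force: [0.5, 0.4, 0.8]
finger_gap: 0.03
finger_force: 49.6
time_s: 15.05
tool_pos: [0.5931, 0.1943, 0.0515]
tcp_rot: [[0.128, 0.992, 0.0], [0.992, -0.128, 0.0], [0.0, 0.0, -1.0]]
wrist_force: [-0.2, -0.3, -0.7]
finger_gap: 0.0297
finger_force: 49.6
```

```bash
python3 -m handwheel '[[[0,0,0],[0,0,0.3],2.5],[[0,0,0],[0,0,0.1],2.5]]' 50
python3 -m handwheel '[[[0,0,0],[0,0,0],5],[[0,0,0],[0,0,0],5],[[0,0,0],[0,0,0],5],[[0,0,0],[0,0,-2],5],[[0,0,0],[0,0,-4],5],[[0,0,0],[0,0,-2],5],[[0,0,0],[0,0,0],5]]' 40
python3 plan.py .4365 .153 .12 -2 4 5
```

```text
time_s: 15.25
tool_pos: [0.5926, 0.1946, 0.0473]
tcp_rot: [[0.127, 0.992, -0.001], [0.992, -0.127, 0.0], [0.0, -0.001, -1.0]]
wrist_force: [-4.9, 1.9, 4.3]
finger_gap: 0.0297
finger_force: 50.4
time_s: 15.95
tool_pos: [0.5947, 0.1946, 0.1304]
tcp_rot: [[0.128, 0.992, 0.004], [0.992, -0.128, 0.002], [0.003, 0.004, -1.0]]
wrist_force: [-0.4, 0.2, -0.5]
finger_gap: 0.05
finger_force: 0.0
t 15.95 p [0.5947 0.1946 0.1304] yaw -7.4 tilt [ 0.23 -0.15  0.  ] F [-0.4  0.2 -0.5] gap 0.05 ff 0.0 j7 -0.29
[[[0,0,-1.3],[-1.54,-3.79,0.24],5.0],[[0,0,-1.3],[-1.45,-3.83,0.24],5.0],[[0,0,-1.3],[-1.36,-3.86,0.24],5.0],[[0,0,-1.3],[-1.27,-3.89,0.24],5.0]]
```

```bash
python3 -m handwheel '[[[0,0,-1.3],[-1.5,-3.8,0.2],5],[[0,0,-1.3],[-1.4,-3.8,0.2],5],[[0,0,-1.3],[-1.4,-3.9,0.2],5],[[0,0,-1.3],[-1.3,-3.9,0.2],5],[[0,0,0],[0,0,0],5],[[0,0,0],[0,0,0],5]]' 40
python3 - <<'E'
from h import *
p=arm.camera("side"); save(p,"g6.png",(190,120,310,250),4)
E
python3 plan.py .4365 .153 .021 -2 4 5
```

```text
time_s: 16.55
tool_pos: [0.434, 0.153, 0.1193]
tcp_rot: [[0.037, 0.999, 0.0], [0.999, -0.037, 0.001], [0.001, 0.0, -1.0]]
wrist_force: [0.8, 0.9, 0.6]
finger_gap: 0.0501
finger_force: 0.0
t 16.6 p [0.4349 0.1532 0.1194] yaw -2.1 tilt [ 0.04 -0.03  0.  ] F [-0.3  0.2  0.3] gap 0.05 ff 0.0 j7 -0.33
[[[0,0,-0.0],[-0.01,0.04,2.46],5.0],[[0,0,-0.0],[-0.01,0.04,2.46],5.0],[[0,0,-0.0],[-0.01,0.04,2.46],5.0],[[0,0,-0.0],[-0.01,0.04,2.46],5.0]]
```

View pics/g6.png

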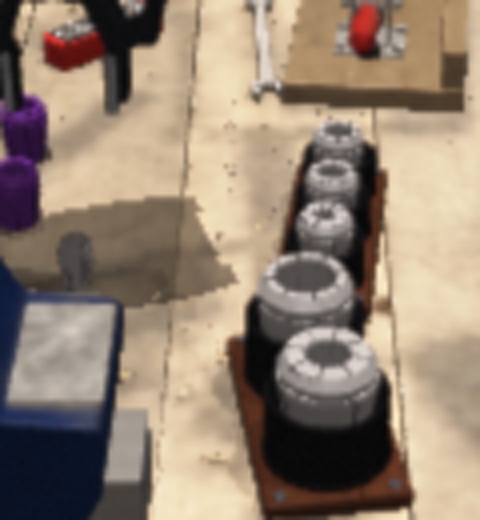

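Side crop: mid_b sits in the middle socket at (332,182), between mid_a and the fixed collet, all at equal height. I'll go down for the small one at (75,258).

```bash
python3 -m handwheel '[[[0,0,0],[0,0.15,2.5],5],[[0,0,0],[0,0,2.5],5],[[0,0,0],[0,0,2.5],5],[[0,0,0],[0,0,2.3],5],[[0,0,0],[0,0,0],5]]' 40
python3 -m handwheel '[[[0,0,0],[0,0,0],1.3],[[0,0,0],[0,0,0],1.3],[[0,0,0],[0,0,0],1.3],[[0,0,0],[0,0,0],1.3],[[0,0,0],[0,0,0],1.3]]' 40
python3 -m handwheel '[[[0,0,0],[0,0,-1],1.3],[[0,0,0],[0,0,-4],1.3],[[0,0,0],[0,0,-4.5],1.3],[[0,0,0],[0,0,-4],1.3],[[0,0,0],[0,0,0],1.3],[[0,0,0],[0,0,0],1.3]]' 40
python3 plan.py .5995 -.159 .16 -2 8 1.3
```

```text
time_s: 17.1
tool_pos: [0.4355, 0.1521, 0.0189]
tcp_rot: [[0.038, 0.999, -0.003], [0.999, -0.038, -0.003], [-0.003, -0.003, -1.0]]
wrist_force: [0.2, 0.4, 1.0]
finger_gap: 0.0502
finger_force: 0.0
time_s: 17.6
tool_pos: [0.4367, 0.1532, 0.0221]
tcp_rot: [[0.037, 0.999, 0.002], [0.999, -0.037, 0.001], [0.001, 0.002, -1.0]]
wrist_force: [1.7, -0.2, 6.8]
finger_gap: 0.0182
finger_force: 39.4
time_s: 18.2
tool_pos: [0.4359, 0.1533, 0.1574]
tcp_rot: [[0.037, 0.999, 0.001], [0.999, -0.037, 0.002], [0.002, 0.001, -1.0]]
wrist_force: [0.1, -0.3, -0.3]
finger_gap: 0.0179
finger_force: 39.0
t 18.2 p [0.4359 0.1533 0.1574] yaw -2.1 tilt [ 0.07 -0.11  0.  ] F [ 0.1 -0.3 -0.3] gap 0.0179 ff 39.0 j7 -0.37
[[[0,0,-0.0],[-3.83,2.19,-0.04],1.3],[[0,0,-0.0],[-3.83,2.19,-0.04],1.3],[[0,0,-0.0],[-3.83,2.19,-0.04],1.3],[[0,0,-0.0],[-3.83,2.18,-0.04],1.3],[[0,0,-0.0],[-3.83,2.18,-0.04],1.3],[[0,0,-0.0],[-3.83,2.18,-0.04],1.3],[[0,0,-0.0],[-3.83,2.18,-0.04],1.3],[[0,0,-0.0],[-3.83,2.18,-0.04],1.3]]
```

```bash
python3 -m handwheel '[[[0,0,0],[-2,4.4,-0.5],1.3],[[0,0,0],[-3,4,-0.5],1.3],[[0,0,0],[-4,2.9,0],1.3],[[0,0,0],[-4.4,2.2,0],1.3],[[0,0,0],[-4.4,2,0],1.3],[[0,0,0],[-4.3,1,0],1.3],[[0,0,0],[-4.3,0.5,0],1.3],[[0,0,0],[-4.2,0.5,0],1.3]]' 40
python3 -m handwheel '[[[0,0,0],[0,0,0],1.3],[[0,0,0],[0,0,0],1.3]]'
python3 plan.py .5995 -.159 .055 -2 4 1.3
```

```text
time_s: 19.0
tool_pos: [0.5982, -0.1612, 0.1647]
tcp_rot: [[0.038, 0.999, -0.003], [0.999, -0.038, -0.0], [-0.0, -0.003, -1.0]]
wrist_force: [1.0, 0.3, -0.5]
finger_gap: 0.0183
finger_force: 39.0
time_s: 19.2
tool_pos: [0.5981, -0.1605, 0.1649]
tcp_rot: [[0.04, 0.999, -0.003], [0.999, -0.04, -0.0], [-0.0, -0.003, -1.0]]
wrist_force: [-0.7, 1.1, -0.4]
finger_gap: 0.0182
finger_force: 39.0
t 19.2 p [ 0.5981 -0.1605  0.1649] yaw -2.3 tilt [-0.15  0.02  0.  ] F [-0.7  1.1 -0.4] gap 0.0182 ff 39.0 j7 0.41
[[[0,0,-0.1],[0.04,0.04,2.75],1.3],[[0,0,-0.1],[0.04,0.04,2.75],1.3],[[0,0,-0.1],[0.04,0.04,2.75],1.3],[[0,0,-0.1],[0.04,0.04,2.75],1.3]]
```

```bash
python3 -m handwheel '[[[0,0,0],[0.15,0.1,3],1.3],[[0,0,0],[0,0,3],1.3],[[0,0,0],[0,0,3],1.3],[[0,0,0],[0,0,1.9],1.3],[[0,0,0],[0,0,0],1.3]]' 40
python3 -m handwheel '[[[0,0,0],[0,0,0.4],1.3],[[0,0,0],[0,0,0.3],1.3],[[0,0,0],[0,0,0],1.3]]' 40
python3 - <<'E'
from h import *
p=arm.camera("side"); save(p,"g7.png",(230,190,330,330),4)
E
```

```text
time_s: 19.7
tool_pos: [0.5983, -0.1557, 0.0542]
tcp_rot: [[0.035, 0.999, -0.006], [0.999, -0.035, 0.001], [0.001, -0.006, -1.0]]
wrist_force: [-0.1, -0.9, -0.3]
finger_gap: 0.0182
finger_force: 39.0
time_s: 20.0
tool_pos: [0.6006, -0.1576, 0.0508]
tcp_rot: [[0.037, 0.999, 0.001], [0.999, -0.037, 0.0], [0.0, 0.001, -1.0]]
wrist_force: [0.1, -0.2, -0.9]
finger_gap: 0.0183
finger_force: 39.0
```

View pics/g7.png

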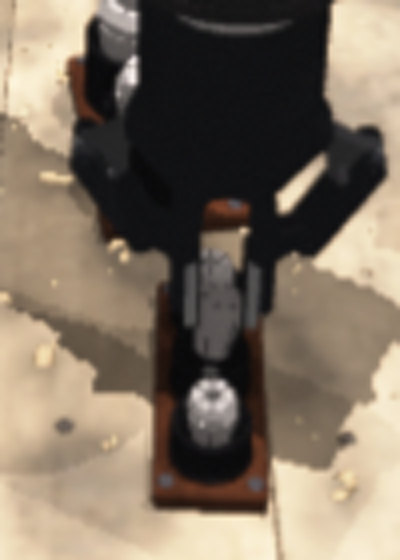

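Side crop: the small collet at (216,310) is over the middle socket, with its tip entering the mouth. I'll go on down.

```bash
python3 -m handwheel '[[[0,0,0],[-0.15,-0.1,0.4],1.3],[[0,0,0],[0,0,0.4],1.3],[[0,0,0],[0,0,0.2],1.3],[[0,0,0],[0,0,0],1.3]]' 40
```

```text
time_s: 20.45
tool_pos: [0.5991, -0.1594, 0.04]
tcp_rot: [[0.037, 0.999, -0.0], [0.999, -0.037, -0.0], [-0.0, -0.0, -1.0]]
wrist_force: [-0.1, 0.7, -0.5]
finger_gap: 0.018
finger_force: 39.0
```

```bash
python3 -m handwheel '[[[0,0,0],[0,0,0],4],[[0,0,0],[0,0,0],4],[[0,0,0],[0,0,0],4],[[0,0,0],[0,0,-2],4],[[0,0,0],[0,0,-4],4],[[0,0,0],[0,0,-4],4],[[0,0,0],[0,0,-4],4]]' 40
python3 -m handwheel '[[[0,0,0],[2,0,-3],4],[[0,0,0],[4,2,-2],4],[[0,0,0],[4,3,0],4],[[0,0,0],[4,3,0],4],[[0,0,0],[4,3,0],4],[[0,0,0],[4,3,0],4],[[0,0,0],[0,0,0],4],[[0,0,0],[0,0,0],4]]' 40
cat > chk.py <<'E'
from fit import *
np.set_printoptions(precision=4,suppress=True)
P=arm.camera("side"); G=gimg(P); save(P,"end.png",(225,130,335,330),3)
C={"large":(.026,.041,.060),"mid":(.0165,.026,.040),"small":(.0105,.020,.0315)}
for k,s in [("large",(.5758,.0155)),("large",(.572,.053)),("mid",(.5925,.195)),("mid",(.598,.245)),("mid",(.586,.1455)),("small",(.5995,-.159)),("small",(.598,-.199)),("small",(.601,-.119))]:
    if s==(.5758,.0155): s=(.577+.034*np.sin(.147),.0175-.034*np.cos(.147))
    r,z0,h=C[k]; X=solid([(r,h-.006),(r,h-.003),(r-.002,h)])
    f=lambda v:-np.mean(np.abs(edge(P,G,place(X,v[0],s[1])+[0,0,v[1]])))
    c=[(f((s[0]+a,b)),s[0]+a,b) for a in np.arange(-.006,.0061,.001) for b in np.arange(.008,.036,.001)]
    print(k,s,np.array(min(c)))
E
python3 chk.py; python3 plan.py .6 0 .2 0 1 4
```

```text
time_s: 21.15
tool_pos: [0.5989, -0.1594, 0.1818]
tcp_rot: [[0.037, 0.999, -0.0], [0.999, -0.037, -0.0], [-0.0, -0.0, -1.0]]
wrist_force: [0.4, -0.8, 0.1]
finger_gap: 0.04
finger_force: 0.0
time_s: 21.95
tool_pos: [0.7475, 0.0567, 0.2293]
tcp_rot: [[0.035, 0.999, -0.001], [0.999, -0.035, -0.001], [-0.001, -0.001, -1.0]]
wrist_force: [-0.0, -1.2, 0.9]
finger_gap: 0.0397
finger_force: 0.0
large (np.float64(0.5819800191414176), np.float64(-0.016133308034612256)) [-52.3184   0.583    0.013 ]
large (0.572, 0.053) [-41.9574   0.573    0.013 ]
mid (0.5925, 0.195) [-59.7779   0.5925   0.014 ]
mid (0.598, 0.245) [-45.8507   0.603    0.023 ]
mid (0.586, 0.1455) [-31.1563   0.582    0.033 ]
small (0.5995, -0.159) [-61.3925   0.5995   0.014 ]
small (0.598, -0.199) [-76.3444   0.598    0.013 ]
small (0.601, -0.119) [-50.9058   0.607    0.025 ]
t 22.0 p [0.7471 0.055  0.2299] yaw -2.1 tilt [-0.03  0.05  0.  ] F [ 0.5 -0.9  0.8] gap 0.0401 ff 0.0 j7 0.06
[[[0,0,-2.1],[-6.04,-14.49,3.0],4.0]]
```

View pics/end.png

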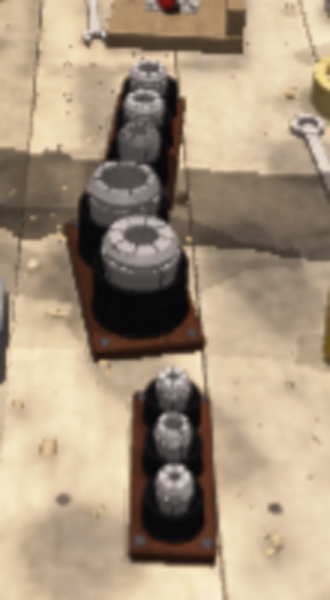

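Side crop: all four collets sit in their sockets. Large at (124,195), mids at (149,75) and (144,107), small at (173,435). The fit gives home height for large, mid_b and small, but mid_a's was spoilt by its neighbours. I'll check it with rings projected at home height.

Run:
```python
from fit import *
im=[]
for n,b in(("side",(255,145,300,195)),("top",(208,165,260,195))):
    p=arm.camera(n); f=p["frame"][b[1]:b[3],b[0]:b[2],::-1]; s=9
    a=cv2.resize(f,None,fx=s,fy=s,interpolation=cv2.INTER_CUBIC); c=a.copy()
    for (x,y) in[(.5975,.245),(.5915,.195),(.5855,.1455)]:
        q=proj(p,place(np.c_[.0145*np.cos(A),.0145*np.sin(A),0*A+.055],x,y))
        cv2.polylines(c,[np.int32((q-[b[0],b[1]]+.5)*s)],True,(0,255,0),1)
    im.append(cv2.resize(np.hstack([a,c]),(800,int(800*a.shape[0]/a.shape[1]/2))))
m=np.vstack(im); m=cv2.resize(m,None,fx=min(1,600/m.shape[0]),fy=min(1,600/m.shape[0])); cv2.imwrite("pics/ov.png",m); print(m.shape)
```

```text
(600, 712, 3)
```

View pics/ov.png

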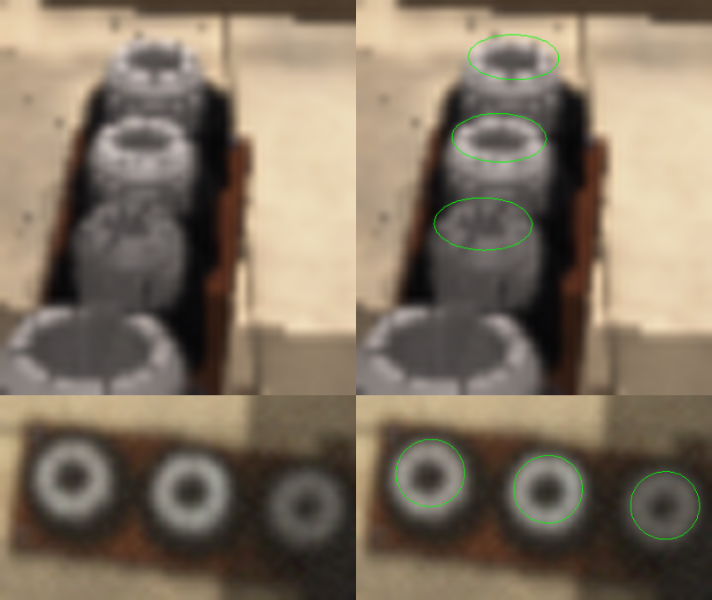

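The rings show the same small offset on mid_a (512,58), mid_b (499,137) and the fixed collet (483,223). Both loose mids are therefore level, home and centred. The arm is clear, so I'll hand in.

```bash
python3 -c "
from station import arm
print(arm.sign_off())"
```

```text
the job is handed in; nothing more can be done
None
```

All four collets are home, upright and released in sockets of their own size, by the final pictures; the spanner, tape measure, hex keys and purple look-alikes weren't touched, and the job is handed in (no verdict was returned).

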